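Rack culture tubes by cap colour, then hold the slanting tray at its index

TASK

Lay the loose red-capped and the loose blue-capped culture tube flat in the slanting rack, each in the bay where the tube with its own cap colour already lies, caps towards the tray's handle, setting them down gently and not dropping them. Then raise the tray by its front handle until the green pointer stands at the orange index clip on the quadrant, and finish while still holding the tray by the handle at that angle, because it falls back if let go and I still have to tighten the clamp knob. Leave the index clip where it is set and don't disturb the other things on the bench.

Things in the scene. Friction and masses are not known exactly. Their poses are not given: they have to be found in the camera images.
- rack: the slanting rack, fixed to the bench: grey base plate 240 x 290 mm, 9 mm high, carrying the hinged two-bay aluminium tray and, on its +y side, an upright slotted steel quadrant plate. Origin on the bench under the middle of the tray; x points from the handle side to the hinge, y to the quadrant side, z up.
- tray (a joint): angle of the tray about its hinge, rad: 0 lying flat on its rests, growing as the handle end is raised (stop at 0.75). No spring or catch and a nearly free hinge: let go, it falls back to 0. The tray with four tubes needs about 3 N upwards at the handle; the tubes may slide down against the hinge-side wall, which is all right.
- tray_hinge (a point): point on the hinge axis, midway across the tray, at rack-frame (95, 0, 25) mm. The axis runs along the rack's y.
- tray_mid (a point): centre of the tray floor's upper face, 25 mm above the bench when flat, 93 mm from the hinge; axes as the rack's, turning with the tray. Tray 194 mm (x) by 228 mm (y). Rim and middle divider (y = 0, along x): 14 mm high, 2.4 mm thick; two bays at +y and -y, each 110 by 189 mm. A tube already lies in each, near the outer wall, 97 mm from the divider.
- handle (a point): round steel bar, 12 mm in diameter, 120 mm long, along y, standing 43 mm clear of the tray's front wall on two 8 mm stays at y = +-55 mm; free space all round between them. Fixed to the tray. This point is the bar's middle, 236 mm from the hinge towards the robot, 7 mm above the tray floor's upper face, 32 mm above the bench when flat.
- pointer (a point): tip of the green pointer blade on the tray, beside the quadrant (130 mm to +y of the tray's middle line), 236 mm from the hinge axis; moves with the tray. A black clamp knob sits behind it. The knob is slack and holds nothing.
- index (a joint): angle at which the orange index clip stands on the quadrant, rad, about the same hinge and from the same zero as tray: the pointer meets the clip when the two angles are equal. A stiff clip: it stays where it is unless knocked.
- index_mark (a point): tip of the orange index clip on the outer rim of the quadrant, 236 mm from the hinge axis and in the same plane as the pointer tip, so the two tips coincide at the wanted angle. The quadrant rises to 155 mm above the bench.
- red_loose: glass culture tube with a hexagonal red screw cap, pale green inside, 18 mm in diameter (cap: 18 mm across flats), 126 mm long, 30 g. Starts lying on the bench beside the rack, its cap roughly towards the robot. Origin on its axis at mid-length, 9 mm above what it lies on; x runs along it from the cap (-63 mm) to the round foot (+63 mm).
- blue_loose: glass culture tube with a hexagonal blue screw cap, pale green inside, 18 mm in diameter (cap: 18 mm across flats), 126 mm long, 30 g. Starts lying on the bench on the other side of the rack, its cap roughly towards the robot. Origin on its axis at mid-length, 9 mm above what it lies on; x runs along it from the cap (-63 mm) to the round foot (+63 mm).
- red_racked: glass culture tube with a hexagonal red screw cap, pale green inside, 18 mm in diameter (cap: 18 mm across flats), 126 mm long, 30 g. Already lies in one bay of the tray and marks it as the bay for red; stays there. Origin on its axis at mid-length, 9 mm above what it lies on; x runs along it from the cap (-63 mm) to the round foot (+63 mm).
- blue_racked: glass culture tube with a hexagonal blue screw cap, pale green inside, 18 mm in diameter (cap: 18 mm across flats), 126 mm long, 30 g. Already lies in the other bay of the tray and marks it as the bay for blue; stays there. Origin on its axis at mid-length, 9 mm above what it lies on; x runs along it from the cap (-63 mm) to the round foot (+63 mm).
- red_loose_cap (a point): middle of the red cap, on the axis of red_loose, 51 mm from its origin
- red_racked_cap (a point): middle of the red cap, on the axis of red_racked, 51 mm from its origin
- blue_loose_cap (a point): middle of the blue cap, on the axis of blue_loose, 51 mm from its origin
- blue_racked_cap (a point): middle of the blue cap, on the axis of blue_racked, 51 mm from its origin
- tube_stand: bystander: white stand 70 x 150 mm, about 110 mm high, with white-capped tubes; origin under its middle
- petri: bystander: stack of three Petri dishes, 92 mm in diameter, 47 mm high; origin under its middle
- wash_bottle: bystander: white wash bottle with a red top and bent spout, 70 mm in diameter, 199 mm high; origin under its middle
- forceps: bystander: steel forceps, about 150 mm long, 10 mm high, lying flat; origin near its middle
- timer: bystander: white timer, 60 x 75 x 20 mm, lying flat; origin under its middle
Mind the look-alikes: they are no part of the job. Leave any yellow look-alike of the blue_loose alone. What is shaped like the red_loose but yellow is not meant.

How it is judged (in metres and radians):
On the way, in this order (a step that is already met when the one before it is completed fails the run):
1. both loose tubes lie, let go, in the bay of their own cap colour, caps towards the handle, with the tray still down ((((y of red_loose in the frame of tray_mid between 0.004 and 0.11 m and z of red_loose in the frame of tray_mid between 0.003 and 0.014 m and z of red_loose_cap in the frame of tray_mid below 0.014 m and x of red_loose_cap in the frame of tray_mid below 0 m) and (y of red_racked in the frame of tray_mid between 0.004 and 0.11 m and z of red_racked in the frame of tray_mid between 0.003 and 0.014 m) and (y of blue_loose in the frame of tray_mid between -0.11 and -0.004 m and z of blue_loose in the frame of tray_mid between 0.003 and 0.014 m and z of blue_loose_cap in the frame of tray_mid below 0.014 m and x of blue_loose_cap in the frame of tray_mid below 0 m) and (y of blue_racked in the frame of tray_mid between -0.11 and -0.004 m and z of blue_racked in the frame of tray_mid between 0.003 and 0.014 m)) or ((y of red_loose in the frame of tray_mid between -0.11 and -0.004 m and z of red_loose in the frame of tray_mid between 0.003 and 0.014 m and z of red_loose_cap in the frame of tray_mid below 0.014 m and x of red_loose_cap in the frame of tray_mid below 0 m) and (y of red_racked in the frame of tray_mid between -0.11 and -0.004 m and z of red_racked in the frame of tray_mid between 0.003 and 0.014 m) and (y of blue_loose in the frame of tray_mid between 0.004 and 0.11 m and z of blue_loose in the frame of tray_mid between 0.003 and 0.014 m and z of blue_loose_cap in the frame of tray_mid below 0.014 m and x of blue_loose_cap in the frame of tray_mid below 0 m) and (y of blue_racked in the frame of tray_mid between 0.004 and 0.11 m and z of blue_racked in the frame of tray_mid between 0.003 and 0.014 m))) and contact force between the fingers and red_loose below 0.1 N and contact force between the fingers and red_racked below 0.1 N and contact force between the fingers and blue_loose below 0.1 N and contact force between the fingers and blue_racked below 0.1 N and value of joint tray below 0.06 rad), for 0.2 s.
2. the tray is held by its handle with the pointer at the index clip (distance between pointer and index_mark below 0.006 m and velocity of joint tray between -0.05 and 0.05 rad/s and contact force between the fingers and handle_bar above 1 N), for 0.3 s.
At the end, for the whole second after the job is handed in: Pointer tip within 6 mm (1.5 degrees) of the index tip, tray still, held up by the fingers on its handle (over 1 N) and nothing else; all four tubes flat in the tray, red caps in one bay and blue in the other, the two laid ones with caps towards the handle, none touched by the fingers (all of step 2 and (((y of red_loose in the frame of tray_mid between 0.004 and 0.11 m and z of red_loose in the frame of tray_mid between 0.003 and 0.014 m and z of red_loose_cap in the frame of tray_mid below 0.014 m and x of red_loose_cap in the frame of tray_mid below 0 m) and (y of red_racked in the frame of tray_mid between 0.004 and 0.11 m and z of red_racked in the frame of tray_mid between 0.003 and 0.014 m) and (y of blue_loose in the frame of tray_mid between -0.11 and -0.004 m and z of blue_loose in the frame of tray_mid between 0.003 and 0.014 m and z of blue_loose_cap in the frame of tray_mid below 0.014 m and x of blue_loose_cap in the frame of tray_mid below 0 m) and (y of blue_racked in the frame of tray_mid between -0.11 and -0.004 m and z of blue_racked in the frame of tray_mid between 0.003 and 0.014 m)) or ((y of red_loose in the frame of tray_mid between -0.11 and -0.004 m and z of red_loose in the frame of tray_mid between 0.003 and 0.014 m and z of red_loose_cap in the frame of tray_mid below 0.014 m and x of red_loose_cap in the frame of tray_mid below 0 m) and (y of red_racked in the frame of tray_mid between -0.11 and -0.004 m and z of red_racked in the frame of tray_mid between 0.003 and 0.014 m) and (y of blue_loose in the frame of tray_mid between 0.004 and 0.11 m and z of blue_loose in the frame of tray_mid between 0.003 and 0.014 m and z of blue_loose_cap in the frame of tray_mid below 0.014 m and x of blue_loose_cap in the frame of tray_mid below 0 m) and (y of blue_racked in the frame of tray_mid between 0.004 and 0.11 m and z of blue_racked in the frame of tray_mid between 0.003 and 0.014 m))) and contact force between the fingers and red_loose below 0.1 N and contact force between the fingers and red_racked below 0.1 N and contact force between the fingers and blue_loose below 0.1 N and contact force between the fingers and blue_racked below 0.1 N and contact force between each of tube_stand, petri, wash_bottle, forceps, timer and rack below 0.2 N); the arm keeps its last pose, push and grip.
It fails at once if a tube falls free (dropped or thrown: faster than 0.7 m/s while not held) ((contact force between the fingers and red_loose below 0.05 N and linear speed of red_loose above 0.7 m/s) or (contact force between the fingers and red_racked below 0.05 N and linear speed of red_racked above 0.7 m/s) or (contact force between the fingers and blue_loose below 0.05 N and linear speed of blue_loose above 0.7 m/s) or (contact force between the fingers and blue_racked below 0.05 N and linear speed of blue_racked above 0.7 m/s)).
It fails at once if the index clip is shifted (over 4 mm) (distance of index_mark from where it was at the start of the episode above 0.004 m).
It fails at once if a bystander (tube stand, Petri dishes, wash bottle, forceps, timer) is moved over 20 mm (distance of any of tube_stand, petri, wash_bottle, forceps, timer from where it was at the start of the episode above 0.02 m).
It also fails if it takes over 72 s, if anything falls off the work surface, if the arm or the gripper's body presses on something with over 40 N, if the wrist force passes 120 N, or if a joint passes its speed limit or range.

ROBOT

A 6-joint arm with a two-finger parallel gripper is mounted at the origin on the work surface. World frame = base frame: x ahead of the robot, y to its left, z up, the work surface at z = 0. Lengths are in mm, angles in rad, forces in N, time in s.
With the tool pointing down it reaches from about 350 to 875 mm from the base axis. Payload 4.2 kg.
Tool frame: the origin (TCP) lies midway between the tips of the shut fingers; the grasp point (between the pads) lies 19 mm behind it (arm.grasp_offset is the distance from the TCP to the grasp point, in mm); z points along the fingers, y is the line along which they close (so a half turn about z gives the same grasp; the last joint's range is limited). The gripper opens to 85 mm and grips with 20 to 120 N. Pads are 22 mm wide; open, the fingers measure 114 mm over their backs; the gripper's body (76 mm by 85 mm) begins 54 mm behind the grasp point. The pads swing forward as they close: fully open they stand 13 mm farther back than shut.
Start: joints at [1.449, 0.385, 0.008, 0, -1.194, -0.259], TCP at [232.256, 580.221, 231.312] pointing down, gripper open.
Joint ranges: [-3.14, 3.14], [-1.21, 2.06], [-1.07, 1.41], [-3.16, 2.05], [-2.99, -0.16], [-3.1, 3.1]. Speed limits (rad/s): [2.79, 2.79, 3.14, 3.14, 3.14, 3.14].

INTERFACE

Orientations are given as a unit quaternion [x, y, z, w].
In Python, from bench import arm gives the robot as it stands. The module is installed in compiled form; this text tells all that it offers.
- The arm moves only by the tool servo_tool, never from a script. Its argument "increments" is a list of rows, each a list of 7 numbers: the opening, from 0 (shut) to 1 (fully open), then the shift along the tool's x, y, z in m, then the turn, a rotation vector about the tool's x, y, z in degrees. In form: [[grip, x, y, z, ax, ay, az], ...]. A call has 1 to 12 rows; each row is the pose to reach, as a shift and turn from the pose commanded when the call began, along the tool's axes at that moment; what a row does not reach only later rows make up. A row lasts 1/8 s, in which the tool goes at most 62.5 mm and 10.7 degrees, less where a joint would pass 70% of its speed; a pose out of reach is approached as far as the arm can. A call with a gripper value outside its range is refused whole. The fingers move at their own pace and stop on an object; the grip force is fixed at half the most. Time passes only in rows, so rows that repeat a pose let the fingers close. It gives the time, the measured TCP pose, the force, the opening and the grip force at its end, in the units of the state.
- arm.read_state(): the state, without advancing time (a new reading comes with each control period).
- arm.get_image(name): name is "scene" or "top" or "wrist"; returns a dict with "color" (480x640x3 uint8, red, green, blue), "fx", "fy", "cx", "cy" (pixels), "rvec" (rotation vector, rad) and "tvec" (3), from world to camera coordinates, as OpenCV has them; the wrist camera has in their place "hand_eye" (4x4, takes a point from camera to tool coordinates, whose origin is the TCP and whose axes are the flange's). Camera axes: x right, y down, z forward; pixel columns grow to the right and rows downward; lengths in mm; the calibration is good to about 2 mm. The wrist camera is an equidistant fisheye: a pixel r from the principal point sees the ray r / f radians off the axis. A picture is of the moment at which its call begins: read the wrist's pose just before it. There is no depth.
- arm.job_done(): hands the job in; it is judged then, once.
Trained networks look in the newest picture that a camera, given by its name, has taken for a name from the list of things; names that differ only in an ending like _2 or _b are one class to them, and where a whole thing is asked for, a point or a joint stands for the part that bears it (a point fixed in the world has none). Each returns a list of dicts, best first, with "p" (0 to 1); they miss things now and then, are a little off and sometimes report something else, mostly with a low value. They report only what shows in the picture. A call takes as long as a camera call. They do not tell look-alikes from the thing itself.
- arm.look_for(camera, thing): "box" ([centre column, centre row, width, height] in pixels, round what is visible of it).
- arm.spot_point(camera, thing): "centre" ([column, row] in pixels: a listed point, or the origin of a listed thing).
The state is a dict: "clock": time; "joints": joint angles; "joint_vel": joint speeds; "joint_efforts": joint torques, N m; "position": TCP position; "ee_rot": TCP orientation; "contact_force": force on the tool from outside, world axes, zero at the start; "wrist_torque": the same for the moment, N m; "gripper_width": finger opening in mm; "grasp_force": force on a finger pad.
Only numpy, scipy, OpenCV 4.12 (cv2) and the standard library are available. Lean on these libraries where they do the work, as an engineer would, in place of code of your own. Each camera call takes 0.05 s, during which the arm holds its last target. There are 200 camera calls.

## Working session

There is one attempt and no reset: what is moved stays moved. The work goes in short steps, Python scripts to look and compute and a tool call to move; the robot and the scene stay as the last step left them, time stands still between calls to the robot, and variables do not carry over. Pictures are saved under pics/ and viewed, at most 10 in all, crops included, and the job is handed in when it is done.

Besides the shell and the picture viewer there is one more tool, called as name(argument=value, ...) on one line, values as JSON. servo_tool: Moves the arm, as the interface text tells. Its arguments: {"type":"object","properties":{"increments":{"type":"array","items":{"type":"array","items":{"type":"number"}}}},"required":["increments"]}

```bash
mkdir -p pics; cat > h.py <<'E'
import numpy as np, cv2
from bench import arm
from scipy.spatial.transform import Rotation as R
def ray(im,px):
    K=np.array([[im["fx"],0,im["cx"]],[0,im["fy"],im["cy"]],[0,0,1]])
    Rm=cv2.Rodrigues(np.array(im["rvec"],float))[0]; t=np.array(im["tvec"],float).ravel()
    d=Rm.T@np.linalg.solve(K,[px[0],px[1],1.]); return -Rm.T@t,d
def at_z(im,px,z):
    o,d=ray(im,px); return o+d*(z-o[2])/d[2]
def proj(im,P):
    K=np.array([[im["fx"],0,im["cx"]],[0,im["fy"],im["cy"]],[0,0,1]])
    return cv2.projectPoints(np.array(P,float).reshape(-1,3),np.array(im["rvec"],float),np.array(im["tvec"],float),K,None)[0].reshape(-1,2)
def save(im,n): cv2.imwrite(f"pics/{n}.png",im["color"][:,:,::-1])
E
python3 - <<'E'
from h import *
s=arm.read_state(); print({k:np.round(v,3).tolist() for k,v in s.items()})
Z={"red_loose":9,"blue_loose":9,"red_racked":34,"blue_racked":34,"red_loose_cap":9,"blue_loose_cap":9,"red_racked_cap":34,"blue_racked_cap":34,"handle":32,"tray_hinge":25,"tray_mid":25,"rack":0,"pointer":32,"index_mark":80,"tube_stand":0,"petri":0,"wash_bottle":0,"forceps":0,"timer":0}
for c in("top","scene"):
    im=arm.get_image(c); save(im,c+"0")
    for k,z in Z.items():
        for d in arm.spot_point(c,k)[:2]:
            if d["p"]>.2: print(c,k,round(d["p"],2),np.round(d["centre"]),at_z(im,d["centre"],z).round()[:2])
E
```

```text
{'clock': 0.0, 'joints': [1.449, 0.386, 0.007, -0.001, -1.194, -0.259], 'joint_vel': [0.0, -0.002, -0.001, 0.001, 0.0, 0.0], 'joint_efforts': [0.0, -39.229, 18.84, 4.186, -0.005, -0.0], 'position': [232.037, 579.7, 230.218], 'ee_rot': [0.982, -0.189, -0.0, 0.001], 'contact_force': [-0.507, -0.58, 1.021], 'wrist_torque': [0.017, -0.007, 0.024], 'grasp_force': 0.0, 'gripper_width': 85.581}
top red_loose 0.67 [126. 263.] [512. 366.]
top red_loose 0.66 [190. 233.] [575. 228.]
top blue_loose 0.74 [515. 298.] [ 426. -476.]
top blue_loose 0.61 [460. 263.] [ 504. -360.]
top red_racked 0.68 [357. 209.] [ 621. -135.]
top red_racked 0.59 [312. 209.] [623. -38.]
top blue_racked 0.79 [269. 197.] [648.  54.]
top blue_racked 0.4 [249. 263.] [508.  97.]
top red_loose_cap 0.8 [198. 252.] [533. 212.]
top blue_loose_cap 0.92 [508. 324.] [ 371. -457.]
top blue_loose_cap 0.66 [458. 282.] [ 463. -353.]
top red_racked_cap 0.88 [359. 235.] [ 566. -140.]
top blue_racked_cap 0.87 [268. 222.] [595.  56.]
top handle 0.74 [308. 268.] [496. -30.]
top tray_hinge 0.68 [318. 161.] [731. -52.]
top tray_hinge 0.59 [25
[... 1068 characters left out ...]
cked_cap 0.95 [291. 264.] [ 578. -137.]
scene blue_racked_cap 0.9 [350. 222.] [604.  51.]
scene handle 0.84 [294. 220.] [494. -39.]
scene tray_hinge 0.81 [365. 282.] [737. -53.]
scene tray_mid 0.55 [335. 256.] [638. -44.]
scene rack 0.98 [333. 264.] [641. -54.]
scene pointer 0.58 [333. 191.] [506. 101.]
scene index_mark 0.58 [339. 173.] [501. 127.]
scene tube_stand 0.95 [450. 198.] [738. 316.]
scene petri 0.61 [293. 219.] [475. -20.]
scene petri 0.57 [215. 384.] [ 648. -449.]
scene wash_bottle 0.8 [283. 367.] [ 730. -325.]
scene forceps 0.57 [320. 160.] [390. 182.]
scene forceps 0.38 [339. 175.] [463. 177.]
scene timer 0.95 [212. 245.] [ 378. -219.]
scene timer 0.67 [304. 278.] [ 614. -131.]
```

```bash
python3 - <<'E'
import cv2
a=cv2.imread("pics/top0.png")[130:350,90:550]; cv2.imwrite("pics/top0c.png",cv2.resize(a,(800,383),interpolation=cv2.INTER_CUBIC))
a=cv2.imread("pics/scene0.png")[120:400,100:480]; cv2.imwrite("pics/scene0c.png",cv2.resize(a,(800,590),interpolation=cv2.INTER_CUBIC))
E
```

```text
(no output)
```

View pics/top0c.png

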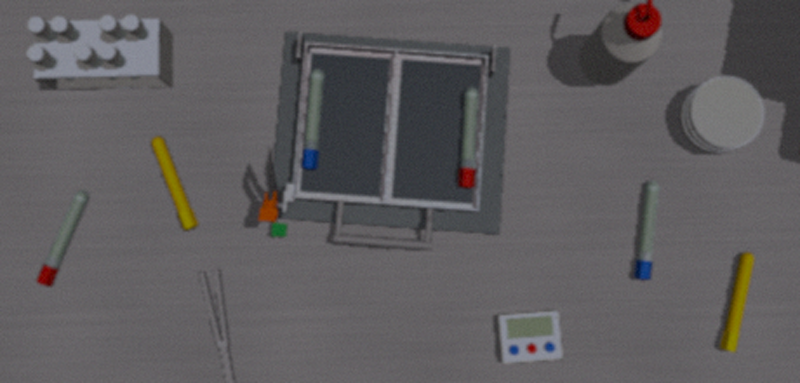

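View pics/scene0c.png

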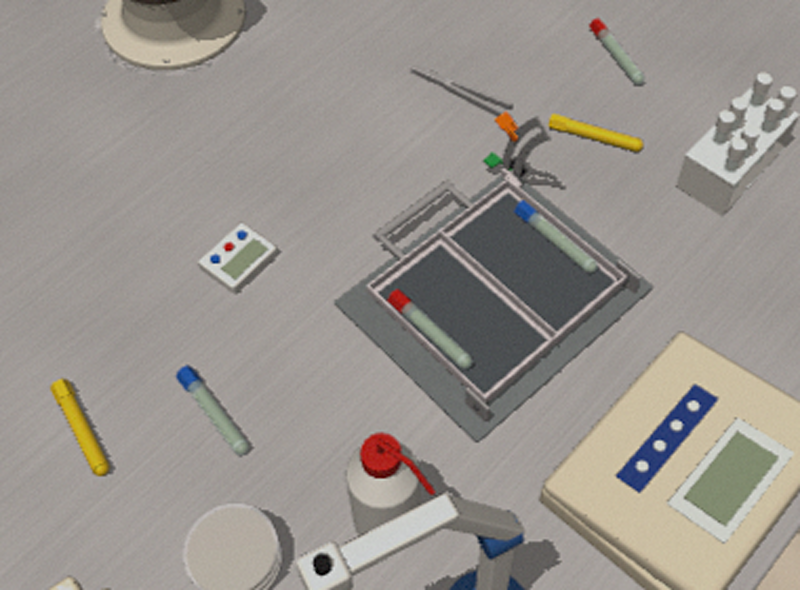

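Blue's bay is +y and red's is −y, and there is a yellow decoy on each side. Now I'll refine the tubes by colour and fit the rack pose.

```bash
cat >> h.py <<'E'
HS={"red":[(0,8),(172,180)],"blue":[(105,125)],"orange":[(8,17)],"green":[(50,80)]}
def blobs(im,col,smin=130,vmin=70,amin=8):
    h=cv2.cvtColor(im["color"],cv2.COLOR_RGB2HSV); m=0
    for a,b in HS[col]: m=m|cv2.inRange(h,(a,smin,vmin),(b,255,255))
    n,l,st,ce=cv2.connectedComponentsWithStats(m)
    return [(st[i].tolist(),ce[i].round(1)) for i in range(1,n) if st[i][4]>=amin]
E
python3 - <<'E'
from h import *
from scipy.optimize import least_squares
pts={"handle":(-141,0,32),"tray_hinge":(95,0,25),"tray_mid":(2,0,25),"rack":(0,0,0)}
obs=[]; I={}
for c in("top","scene"):
    im=I[c]=arm.get_image(c)
    for k,P in pts.items():
        d=arm.spot_point(c,k)[0]; obs.append((im,P,d["centre"],k,c))
    for col in HS: print(c,col,[(b[0],b[1].tolist(),at_z(im,b[1],{"red":9,"blue":9,"orange":100,"green":28}[col]).round()[:2].tolist()) for b in blobs(im,col)])
def W(p,P): c,s=np.cos(p[2]),np.sin(p[2]); return (p[0]+c*P[0]-s*P[1],p[1]+s*P[0]+c*P[1],P[2])
f=lambda p:np.concatenate([proj(im,W(p,P))[0]-np.array(px) for im,P,px,_,_ in obs])
r=least_squares(f,[640,-44,-.07],loss="soft_l1"); p=r.x
print(p.round(3)); print([(o[3],o[4]) for o in obs]); print(f(p).round(1))
for k,P in {"handle":pts["handle"],"pointer":(-141,130,25)}.items():
    print(k,np.round(W(p,P)),*[proj(I[c],W(p,P)).round(1) for c in I])
for th in np.arange(.1,.76,.1):
    print(round(th,2),*[proj(I[c],W(p,(95-236*np.cos(th),130,25+236*np.sin(th)))).round(1).tolist() for c in I])
for c in I: print([(d["p"],np.round(d["centre"],1)) for d in arm.spot_point(c,"index_mark")[:2]+arm.spot_point(c,"pointer")[:2]])
E
```

```text
top red [([451, 110, 19, 41, 336], [460.4, 137.9], [784.0, -373.0]), ([355, 227, 8, 11, 84], [358.6, 231.9], [574.0, -140.0]), ([112, 283, 11, 11, 87], [116.7, 288.1], [458.0, 385.0]), ([394, 328, 4, 4, 15], [395.4, 329.6], [362.0, -215.0])]
top blue [([298, 75, 63, 13, 594], [329.2, 81.0], [919.0, -80.0]), ([422, 82, 23, 14, 186], [433.1, 88.6], [899.0, -316.0]), ([423, 90, 37, 24, 340], [447.3, 104.7], [861.0, -346.0]), ([264, 216, 9, 11, 92], [268.2, 221.2], [600.0, 58.0]), ([457, 280, 8, 10, 65], [460.2, 284.7], [457.0, -359.0]), ([404, 327, 4, 5, 16], [405.5, 329.0], [363.0, -237.0]), ([383, 329, 5, 4, 16], [385.0, 330.5], [361.0, -193.0])]
top orange [([239, 240, 11, 18, 139], [244.3, 249.7], [530.0, 97.0])]
top green [([246, 259, 9, 6, 45], [249.9, 261.5], [511.0, 95.0])]
scene red [([380, 129, 8, 8, 37], [383.2, 132.0], [456.0, 386.0]), ([207, 235, 4, 4, 13], [208.4, 236.6], [358.0, -210.0]), ([284, 257, 11, 12, 68], [288.8, 261.9], [560.0, -127.0]), ([271, 326, 36, 29, 394], [283.7, 337.4], [687.0, -278.0])]
scene blue [([392, 0, 114, 43, 1802], [441.3, 13.3], [241.0, 1011.0
[... 1050 characters left out ...]
-1.4  2.8  1.6  0.5 -0.1  0.2 -0.1 -1.6  0.4  2.1 -0.7 -0.6
  1.8  1.3]
handle [496. -34.  32.] [[310.5 267.8]] [[295.6 219.5]]
pointer [506.  95.  25.] [[250.  263.7]] [[331.9 194.1]]
0.1 [[248.5, 262.6]] [[332.6, 188.7]]
0.2 [[247.0, 260.3]] [[334.0, 183.6]]
0.3 [[245.6, 256.7]] [[336.0, 179.1]]
0.4 [[244.3, 251.9]] [[338.8, 175.1]]
0.5 [[243.1, 245.7]] [[342.2, 171.7]]
0.6 [[242.1, 238.2]] [[346.3, 169.0]]
0.7 [[241.2, 229.5]] [[351.2, 167.0]]
[(0.52, array([243.9, 253.1])), (0.28, array([318.3, 159.3])), (0.65, array([251.3, 264. ])), (0.31, array([460.3, 284. ]))]
[(0.66, array([336.5, 174.4])), (0.65, array([213.4, 384.4])), (0.84, array([332.3, 194. ])), (0.66, array([214.2, 246.1]))]
```

servo_tool(increments=[[1,0.06,0.016,0.01,0,0,0],[1,0.115,0.033,0.025,0,0,0],[1,0.17,0.049,0.04,0,0,0],[1,0.225,0.064,0.055,0,0,0],[1,0.28,0.08,0.07,0,0,0],[1,0.325,0.092,0.08,0,0,0],[1,0.335,0.096,0.08,0,0,0],[1,0.335,0.096,0.08,0,0,0]])

```text
clock: 3.7
position: [507.9, 366.4, 151.4]
ee_rot: [0.982, -0.19, 0.0, -0.0]
contact_force: [-0.0, 0.0, 0.4]
gripper_width: 85.6
grasp_force: 0.0
```

```bash
cat >> h.py <<'E'
def wrist():
    s=arm.read_state(); im=arm.get_image("wrist")
    T=np.eye(4); T[:3,:3]=R.from_quat(s["ee_rot"]).as_matrix(); T[:3,3]=s["position"]
    im["T"]=T@np.array(im["hand_eye"]); return s,im
def w_at_z(im,px,z):
    v=np.array([(px[0]-im["cx"])/im["fx"],(px[1]-im["cy"])/im["fy"]]); r=np.linalg.norm(v)+1e-9
    d=im["T"][:3,:3]@np.r_[v/r*np.sin(r),np.cos(r)]; o=im["T"][:3,3]; return o+d*(z-o[2])/d[2]
def tool(s,d): return R.from_quat(s["ee_rot"]).inv().apply(np.array(d,float))
def yaw(s): x=R.from_quat(s["ee_rot"]).apply([1,0,0]); return np.degrees(np.arctan2(x[1],x[0]))
E
python3 - <<'E'
from h import *
s,im=wrist(); save(im,"w1"); print(s["clock"],s["position"],yaw(s))
for k in("red_loose","red_loose_cap"):
    for d in arm.spot_point("wrist",k)[:2]: print(k,d["p"],np.round(d["centre"]),w_at_z(im,d["centre"],9).round(1))
print([(b[0],w_at_z(im,b[1],9).round(1)) for b in blobs(im,"red")])
E
```

```text
3.7 [507.93836229 366.3657725  151.42609084] -21.88403124060505
red_loose 0.74 [446.  84.] [572.7 229.6   9. ]
red_loose 0.71 [316. 220.] [506.5 365.6   9. ]
red_loose_cap 0.71 [314. 278.] [460.3 386.8   9. ]
red_loose_cap 0.71 [482. 131.] [527.1 212.    9. ]
[([305, 267, 24, 29, 587], array([455.8, 385.8,   9. ]))]
```

View pics/w1.png

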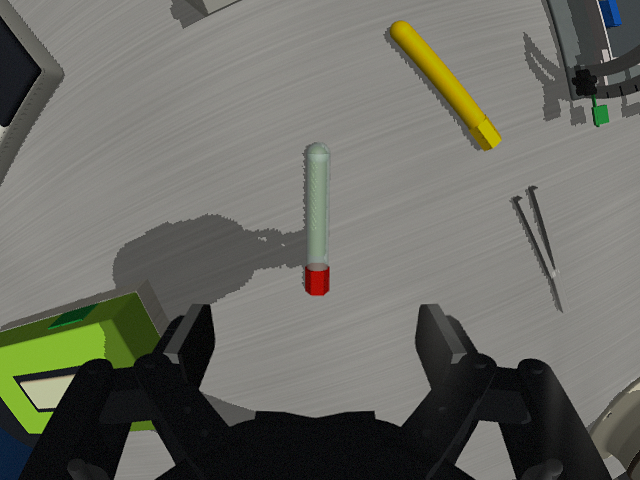

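The red tube lies straight along the tool's x axis (column 317, rows 145–295), already between the open fingers. I'll descend and grip it.

servo_tool(increments=[[1,0,0,0.05,0,0,0],[1,0,0,0.1,0,0,0],[1,0,0,0.13,0,0,0],[1,0,0,0.146,0,0,0],[1,0,0,0.146,0,0,0],[0.1,0,0,0.146,0,0,0],[0,0,0,0.146,0,0,0],[0,0,0,0.146,0,0,0],[0,0,0,0.146,0,0,0],[0,0,0,0.146,0,0,0]])

```text
clock: 5.1
position: [507.9, 366.8, 6.2]
ee_rot: [0.982, -0.189, 0.0, -0.0]
contact_force: [-1.8, -0.5, 5.5]
gripper_width: 15.4
grasp_force: 58.8
```

The width of 15.4 mm means the tips grip above the tube's centre. I'll regrip lower.

servo_tool(increments=[[0.35,0,0,0,0,0,0],[0.35,0,0,0,0,0,0],[0.35,0,0,0.004,0,0,0],[0.35,0,0,0.007,0,0,0],[0.35,0,0,0.007,0,0,0],[0,0,0,0.007,0,0,0],[0,0,0,0.007,0,0,0],[0,0,0,0.007,0,0,0],[0,0,0,0.007,0,0,0]])

```text
clock: 6.22
position: [508.5, 367.2, 0.5]
ee_rot: [0.982, -0.189, 0.001, -0.001]
contact_force: [-0.7, -2.4, 11.4]
gripper_width: 15.6
grasp_force: 60.4
```

servo_tool(increments=[[0,0,0,-0.01,0,0,0],[0,0,0,-0.03,0,0,0],[0,0,0,-0.06,0,0,0],[0,0,0,-0.09,0,0,0],[0,0,0,-0.1,0,0,0],[0,0,0,-0.1,0,0,0]])

```text
clock: 6.98
position: [507.4, 366.6, 98.3]
ee_rot: [0.982, -0.189, -0.0, -0.0]
contact_force: [0.3, 0.6, -0.7]
gripper_width: 15.6
grasp_force: 58.6
```

```bash
python3 - <<'E'
from h import *
s,im=wrist(); save(im,"w2"); print(s["contact_force"],s["gripper_width"],s["position"])
im=arm.get_image("scene"); print([(b[0],b[1]) for b in blobs(im,"red")])
E
```

```text
[ 0.29299713  0.55422512 -0.73810824] 15.608892371554303 [507.43771603 366.60831312  98.28820336]
[([207, 235, 4, 4, 13], array([208.4, 236.6])), ([284, 257, 11, 11, 67], array([288.8, 261.8])), ([271, 326, 36, 29, 397], array([283.7, 337.4]))]
```

View pics/w2.png

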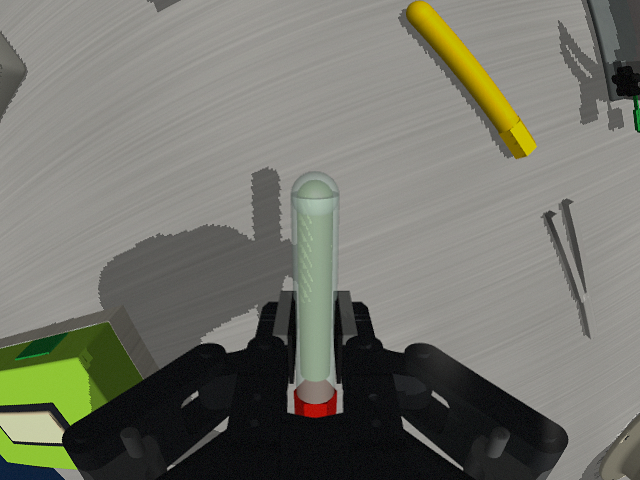

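The red tube is held level, with the cap near (315,402) and the foot near (315,185). Now I'll carry it high over the quadrant to the −y bay.

servo_tool(increments=[[0,0.01,0.013,-0.04,0,0,0],[0,0.035,0.045,-0.08,0,0,-2],[0,0.065,0.083,-0.115,0,0,-5],[0,0.095,0.121,-0.13,0,0,-8],[0,0.125,0.159,-0.13,0,0,-11],[0,0.155,0.197,-0.13,0,0,-14],[0,0.185,0.235,-0.13,0,0,-17.3],[0,0.215,0.274,-0.13,0,0,-17.3],[0,0.245,0.312,-0.13,0,0,-17.3],[0,0.27,0.344,-0.13,0,0,-17.3],[0,0.287,0.365,-0.13,0,0,-17.3],[0,0.2925,0.3725,-0.13,0,0,-17.3]])

```text
clock: 8.57
position: [640.3, -89.4, 226.2]
ee_rot: [0.999, -0.04, -0.002, 0.0]
contact_force: [-0.3, -0.4, -0.6]
gripper_width: 16.0
grasp_force: 58.6
```

servo_tool(increments=[[0,0,0,0.02,0,0,0],[0,0,0,0.06,0,0,0],[0,0,0,0.095,0,0,0],[0,0,0,0.11,0,0,0],[0,0,0,0.11,0,0,0]])

```text
clock: 9.2
position: [640.2, -87.5, 117.3]
ee_rot: [0.999, -0.039, -0.001, 0.0]
contact_force: [-0.3, 0.1, -0.4]
gripper_width: 15.7
grasp_force: 58.6
```

```bash
python3 - <<'E'
from h import *
s,im=wrist(); save(im,"w3"); print(s["clock"],s["position"],yaw(s),s["gripper_width"])
E
```

```text
9.2 [640.2317928  -87.52708647 117.25504111] -4.473162839574456 15.673922527775153
```

View pics/w3.png

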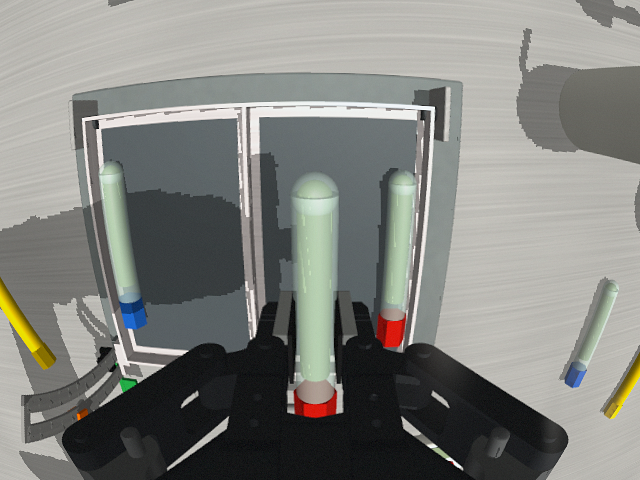

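The held tube hangs over the −y bay, between the divider (column ~250) and the racked red tube (column ~395), and parallel to both. I'll set it down.

servo_tool(increments=[[0,0,0,0.03,0,0,0],[0,0,0,0.06,0,0,0],[0,0,0,0.075,0,0,0],[0,0,0,0.083,0,0,0],[0,0,0,0.087,0,0,0],[0,0,0,0.089,0,0,0],[0,0,0,0.09,0,0,0],[0,0,0,0.09,0,0,0]])

```text
clock: 10.25
position: [640.9, -87.9, 28.7]
ee_rot: [0.999, -0.039, 0.0, -0.0]
contact_force: [-0.6, 1.9, -0.2]
gripper_width: 15.8
grasp_force: 58.6
```

servo_tool(increments=[[0,0,0,0.001,0,0,0],[0,0,0,0.002,0,0,0],[0,0,0,0.002,0,0,0]])

```text
clock: 10.62
position: [640.6, -87.9, 26.2]
ee_rot: [0.999, -0.039, -0.0, 0.0]
contact_force: [0.3, 0.2, 0.5]
gripper_width: 15.9
grasp_force: 58.6
```

Next I release a little and rise.

servo_tool(increments=[[0.24,0,0,0,0,0,0],[0.28,0,0,0,0,0,0],[0.3,0,0,0,0,0,0],[0.3,0,0,0,0,0,0],[0.3,0,0,-0.015,0,0,0],[0.3,0,0,-0.05,0,0,0],[0.3,0,0,-0.1,0,0,0],[0.6,0,0,-0.13,0,0,0],[1,0,0,-0.13,0,0,0]])

```text
clock: 11.75
position: [642.7, -87.9, 161.2]
ee_rot: [0.999, -0.039, 0.004, -0.0]
contact_force: [-0.4, 0.0, -0.6]
gripper_width: 61.3
grasp_force: 0.0
```

```bash
python3 - <<'E'
from h import *
s,im=wrist(); print(s["clock"],s["position"],yaw(s))
print("red",[(b[0],w_at_z(im,b[1],34).round(1)) for b in blobs(im,"red",amin=40)])
for k,z in(("red_racked",34),("blue_loose",9),("blue_loose_cap",9)):
  for d in arm.spot_point("wrist",k)[:3]: print(k,d["p"],np.round(d["centre"]),w_at_z(im,d["centre"],z).round(1))
im=arm.get_image("top"); print([(b[0],at_z(im,b[1],34).round()) for b in blobs(im,"red")])
save(im,"top1")
# pale green tube segmentation around blue loose in top
print([at_z(im,q,9).round(1) for q in ((460.2,284.7),(464.5,237))])
E
```

```text
11.75 [642.71704438 -87.94673565 161.21383115] -4.490660073046122
red [([303, 278, 26, 30, 640], array([585.2, -83.6,  34. ])), ([368, 291, 20, 30, 445], array([ 567.9, -134.5,   34. ])), ([435, 438, 9, 7, 50], array([ 379.5, -208.2,   34. ]))]
red_racked 0.86 [384. 247.] [ 621.5 -140.2   34. ]
red_racked 0.63 [154. 288.] [597.9  56.2  34. ]
blue_loose 0.84 [571. 318.] [ 507.6 -365.5    9. ]
blue_loose 0.82 [615. 363.] [ 411.9 -479.9    9. ]
blue_loose_cap 0.9 [556. 358.] [ 452.4 -359.7    9. ]
blue_loose_cap 0.64 [598. 392.] [ 364.3 -466.4    9. ]
[([450, 109, 20, 43, 345], array([ 777., -365.,   34.])), ([329, 219, 9, 11, 89], array([589., -84.,  34.])), ([355, 227, 8, 11, 84], array([ 571., -138.,   34.])), ([394, 328, 4, 4, 15], array([ 364., -211.,   34.]))]
[array([ 456.6, -358.6,    9. ]), array([ 560.6, -372.4,    9. ])]
```

The red tube is well placed. Now the blue one: origin about (506.5,−365.5), yaw −8°.

servo_tool(increments=[[1,-0.018,0.045,0,0,0,1],[1,-0.042,0.105,0,0,0,2],[1,-0.066,0.165,0,0,0,3.5],[1,-0.09,0.225,0,0,0,3.5],[1,-0.108,0.27,0.02,0,0,3.5],[1,-0.114,0.287,0.06,0,0,3.5],[1,-0.114,0.287,0.1,0,0,3.5],[1,-0.114,0.287,0.1,0,0,3.5]])

```text
clock: 13.0
position: [501.3, -364.2, 52.1]
ee_rot: [0.997, -0.071, -0.005, -0.002]
contact_force: [-1.5, -0.1, 0.0]
gripper_width: 85.5
grasp_force: 0.0
```

```bash
python3 - <<'E'
from h import *
s,im=wrist(); print(s["clock"],s["position"],yaw(s))
print([(b[0],b[1],w_at_z(im,b[1],9).round(1)) for b in blobs(im,"blue",amin=100)])
for k,z in(("blue_loose",9),("blue_loose_cap",9)):
  for d in arm.spot_point("wrist",k)[:2]: print(k,d["p"],np.round(d["centre"]),w_at_z(im,d["centre"],z).round(1))
E
```

```text
13.0 [ 501.27817272 -364.15915356   52.07375716] -8.089235166919924
[([297, 322, 35, 39, 1043], array([313.7, 342.7]), array([ 452.1, -356.1,    9. ]))]
blue_loose 0.8 [491. 358.] [ 415.8 -473.4    9. ]
blue_loose 0.6 [315. 256.] [ 508.6 -364.9    9. ]
blue_loose_cap 0.71 [313. 337.] [ 456.7 -356.6    9. ]
```

servo_tool(increments=[[1,0,0,0.03,0,0,0],[1,0,0,0.048,0,0,0],[1,0,0,0.054,0,0,0],[1,0,0,0.054,0,0,0],[0.1,0,0,0.054,0,0,0],[0,0,0,0.054,0,0,0],[0,0,0,0.054,0,0,0],[0,0,0,0.054,0,0,0],[0,0,0,0.054,0,0,0]])

```text
clock: 14.28
position: [504.7, -365.2, 2.8]
ee_rot: [0.998, -0.07, 0.0, 0.0]
contact_force: [-0.1, 0.2, 3.2]
gripper_width: 15.7
grasp_force: 58.8
```

servo_tool(increments=[[0,0,0,-0.02,0,0,0],[0,0,0,-0.06,0,0,0],[0,0.01,-0.042,-0.1,0,0,-1],[0,0.022,-0.092,-0.12,0,0,-2],[0,0.035,-0.146,-0.12,0,0,-3.5],[0,0.048,-0.201,-0.12,0,0,-3.5],[0,0.061,-0.255,-0.12,0,0,-3.5],[0,0.074,-0.31,-0.12,0,0,-3.5],[0,0.084,-0.352,-0.12,0,0,-3.5],[0,0.089,-0.372,-0.12,0,0,-3.5],[0,0.09,-0.377,-0.12,0,0,-3.5],[0,0.09,-0.377,-0.12,0,0,-3.5]])

```text
clock: 15.78
position: [645.6, -5.1, 122.1]
ee_rot: [0.999, -0.04, -0.0, 0.0]
contact_force: [-0.4, -0.8, 0.2]
gripper_width: 15.8
grasp_force: 58.7
```

```bash
python3 - <<'E'
from h import *
s,im=wrist(); save(im,"w4"); print(s["clock"],s["position"],yaw(s),s["gripper_width"])
E
```

```text
15.775 [645.63712104  -5.12384048 122.07171391] -4.565952403399728 15.794437968631822
```

View pics/w4.png

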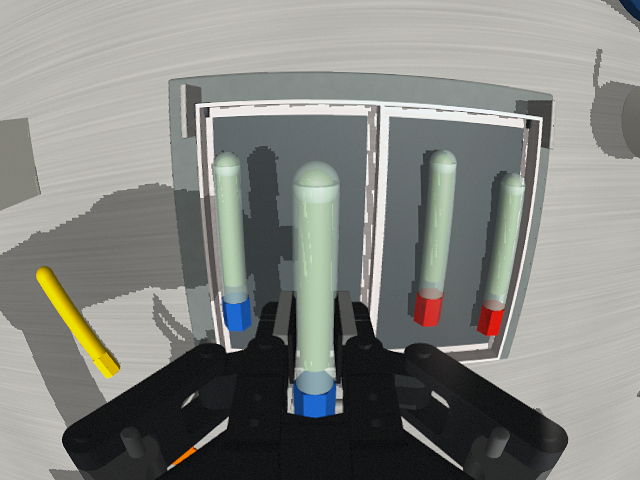

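The laid red tube lies flat, and the blue one hangs between the racked blue tube (column 232) and the divider (column 375). I'll set it down.

servo_tool(increments=[[0,0,0,0.03,0,0,0],[0,0,0,0.06,0,0,0],[0,0,0,0.078,0,0,0],[0,0,0,0.086,0,0,0],[0,0,0,0.09,0,0,0],[0,0,0,0.093,0,0,0],[0,0,0,0.094,0,0,0],[0,0,0,0.094,0,0,0]])

```text
clock: 16.82
position: [646.4, -4.2, 28.8]
ee_rot: [0.999, -0.039, 0.0, -0.0]
contact_force: [-0.3, -0.2, -0.4]
gripper_width: 15.7
grasp_force: 58.7
```

servo_tool(increments=[[0,0,0,0.001,0,0,0],[0,0,0,0.001,0,0,0],[0.24,0,0,0.001,0,0,0],[0.28,0,0,0.001,0,0,0],[0.3,0,0,0.001,0,0,0],[0.3,0,0,0.001,0,0,0],[0.3,0,0,-0.015,0,0,0],[0.3,0,0,-0.05,0,0,0],[0.3,0,0,-0.09,0,0,0],[0.5,0,0,-0.12,0,0,0],[0.5,0,0,-0.12,0,0,0]])

```text
clock: 18.2
position: [648.2, -4.0, 153.0]
ee_rot: [0.999, -0.039, 0.004, -0.001]
contact_force: [0.1, 0.1, 0.1]
gripper_width: 42.4
grasp_force: 0.0
```

```bash
python3 - <<'E'
from h import *
s,im=wrist(); save(im,"w5"); print(s["clock"],s["position"],yaw(s))
for c in("red","blue"): print(c,[(b[0],w_at_z(im,b[1],34).round(1)) for b in blobs(im,c,amin=100)])
for k,z in(("handle",32),("index_mark",113),("pointer",25)):
  for d in arm.spot_point("wrist",k)[:2]: print(k,d["p"],np.round(d["centre"]),w_at_z(im,d["centre"],z).round(1))
im=arm.get_image("scene"); save(im,"s5")
im=arm.get_image("top"); save(im,"t5")
for c in("top","scene"):
  im=arm.get_image(c)
  for d in arm.spot_point(c,"handle")[:1]: print(d["p"],at_z(im,d["centre"],32))
E
```

```text
18.2 [648.18738958  -4.04741454 153.01299596] -4.491146731950067
red [([406, 280, 27, 31, 609], array([585. , -83.6,  34. ])), ([465, 291, 25, 30, 491], array([ 567.4, -137.6,   34. ]))]
blue [([604, 0, 36, 30, 738], array([ 835.1, -303.6,   34. ])), ([302, 277, 27, 32, 696], array([594.7,   0.6,  34. ])), ([233, 283, 26, 21, 288], array([599.,  58.,  34.]))]
handle 0.9 [359. 384.] [494.5 -32.7  32. ]
handle 0.33 [192. 439.] [417.1 150.5  32. ]
index_mark 0.76 [197. 431.] [522.5  94.4 113. ]
0.84 [496.48280793 -34.8634287   32.        ]
0.78 [499.31656149 -35.49206424  32.        ]
```

All four tubes lie in their bays: caps at (585,−84), (567,−138), (595,1) and (599,58). Next I'll check the joints and the camera offset before turning for the handle.

```bash
python3 - <<'E'
from h import *
s=arm.read_state(); print(np.round(s["joints"],3)); print(np.round(arm.get_image("wrist")["hand_eye"],2))
import cv2
a=cv2.imread("pics/s5.png")[150:330,250:430]; b=cv2.imread("pics/t5.png")[140:290,220:400]
cv2.imwrite("pics/c5.png",np.hstack([cv2.resize(a,(400,400),interpolation=2),cv2.resize(b,(400,400),interpolation=2)]))
# index angle from tip detections
p=[636.4,-45.5,-.08]
def W(P): c,q=np.cos(p[2]),np.sin(p[2]); return (p[0]+c*P[0]-q*P[1],p[1]+q*P[0]+c*P[1],P[2])
th=np.arange(.1,.75,.005)
for c in("top","scene"):
  im=arm.get_image(c)
  for d in arm.spot_point(c,"index_mark")[:1]:
    pr=proj(im,[W((95-236*np.cos(t),130,25+236*np.sin(t))) for t in th]); e=np.linalg.norm(pr-d["centre"],axis=1); print(c,d["p"],d["centre"],th[e.argmin()],e.min())
  print(blobs(im,"orange"),blobs(im,"green"))
E
```

```text
[ 0.243  0.485 -0.05  -0.    -1.037  1.249]
[[  -0.     -0.95   -0.32   81.91]
 [   1.     -0.      0.     -0.62]
 [  -0.     -0.32    0.95 -143.3 ]
 [   0.      0.      0.      1.  ]]
top 0.35 [320.7, 160.6] 0.7450000000000006 102.67874915571697
[([238, 240, 12, 18, 138], array([244.2, 249.7]))] [([246, 259, 8, 7, 44], array([249.9, 261.6]))]
scene 0.57 [338.1, 176.3] 0.3750000000000002 0.2674721464214022
[([620, 30, 5, 6, 11], array([621.3,  32.2])), ([634, 31, 6, 9, 19], array([636.2,  34.6])), ([610, 34, 16, 9, 32], array([617.2,  38.9])), ([627, 41, 8, 4, 14], array([630.8,  42.5])), ([632, 68, 8, 13, 16], array([635. ,  73.8])), ([335, 173, 6, 9, 35], array([338.1, 176.7]))] [([442, 91, 7, 6, 15], array([445. ,  93.3])), ([330, 193, 8, 6, 29], array([333.4, 195.7]))]
```

View pics/c5.png

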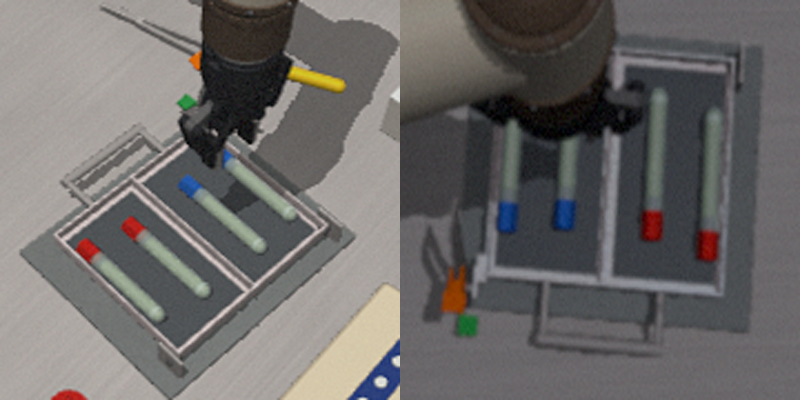

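The tubes are laid correctly. Next is yaw +90° above the handle, grasping 18 mm to −y of the bar's middle so that the wrist camera looks at the pointer.

servo_tool(increments=[[0.5,-0.015,0.006,0,0,0,-10],[0.5,-0.035,0.014,0,0,0,-20],[0.5,-0.055,0.022,0,0,0,-30],[0.5,-0.075,0.03,0,0,0,-40],[0.5,-0.095,0.038,0,0,0,-50],[0.5,-0.115,0.046,0,0,0,-60],[0.5,-0.135,0.054,0,0,0,-70],[0.5,-0.148,0.06,0,0,0,-80],[0.5,-0.148,0.06,0,0,0,-90],[0.5,-0.148,0.06,0,0,0,-90],[0.5,-0.148,0.06,0,0,0,-90]])

```text
clock: 20.32
position: [494.1, -52.4, 148.4]
ee_rot: [0.735, 0.678, 0.0, 0.0]
contact_force: [0.1, -0.7, 0.4]
gripper_width: 42.6
grasp_force: 0.0
```

```bash
python3 - <<'E'
from h import *
s,im=wrist(); save(im,"w6"); print(s["clock"],s["position"],yaw(s),np.round(s["joints"],2))
for k,z in(("handle",32),("index_mark",113),("pointer",25)):
  for d in arm.spot_point("wrist",k)[:2]: print(k,d["p"],np.round(d["centre"]),w_at_z(im,d["centre"],z).round(1))
print(blobs(im,"green"),blobs(im,"orange"))
E
```

```text
20.325 [494.05530026 -52.39875966 148.38648366] 85.34496966184949 [ 0.22  0.25 -0.42  0.   -0.9   2.84]
handle 0.98 [314. 203.] [495.2 -32.7  32. ]
index_mark 0.27 [473. 321.] [586.5 -92.5 113. ]
pointer 0.72 [313.  23.] [505.1  96.8  25. ]
[([308, 14, 36, 24, 552], array([322.1,  24.9]))] [([342, 0, 63, 5, 172], array([376.2,   1.1]))]
```

View pics/w6.png

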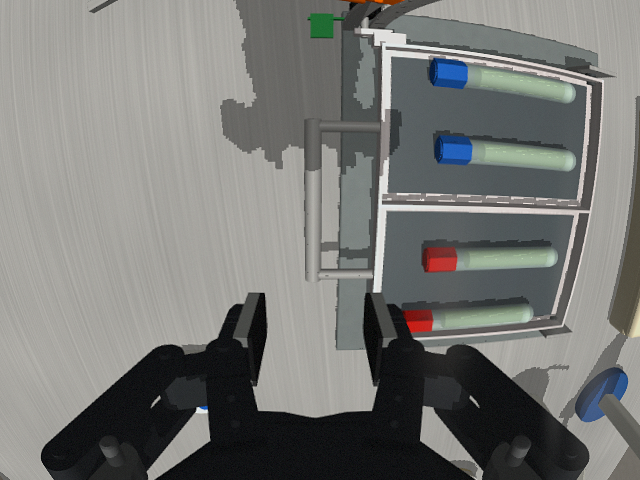

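The bar (column 313, rows 120–280) lies midway between the fingers, clear of both stays. I'll descend and grip it.

servo_tool(increments=[[0.5,0,0,0.04,0,0,0],[0.5,0,0,0.08,0,0,0],[0.5,0,0,0.11,0,0,0],[0.5,0,0,0.125,0,0,0],[0.5,0,0,0.131,0,0,0],[0.5,0,0,0.131,0,0,0],[0.15,0,0,0.131,0,0,0],[0,0,0,0.131,0,0,0],[0,0,0,0.131,0,0,0],[0,0,0,0.131,0,0,0]])

```text
clock: 21.78
position: [492.6, -52.5, 18.0]
ee_rot: [0.735, 0.679, -0.001, -0.001]
contact_force: [-4.8, 2.5, 6.4]
gripper_width: 9.8
grasp_force: 58.6
```

```bash
python3 - <<'E'
from h import *
s,im=wrist(); save(im,"w7"); print(s["clock"],s["position"],yaw(s),s["gripper_width"],s["contact_force"],s["wrist_torque"])
print(blobs(im,"green"),blobs(im,"orange"))
# plan: rotate about hinge; tool frame: x_t=+y rack, y_t = rack +x ?, z_t down
Rm=R.from_quat(s["ee_rot"]); y=np.radians(-4.58); a=np.array([-np.sin(y),np.cos(y),0])
hinge=np.array([636.4+95*np.cos(y),-45.5+95*np.sin(y),25.])
for th in(.1,.2,.3,.375):
    Q=R.from_rotvec(a*th); p=hinge+Q.apply(s["position"]-hinge)
    print(th,"shift",Rm.inv().apply(p-s["position"]).round(1),"rot",np.degrees((Rm.inv()*R.from_rotvec(a*th)*Rm).as_rotvec()).round(1),p.round(1))
E
```

```text
21.775 [492.64137858 -52.49076288  18.00228804] 85.45368512373469 9.773252311394442 [-4.80074759  2.46811679  6.41770218] [ 0.48780079  1.18714181 -0.0987847 ]
[] []
0.1 shift [ -0.    0.4 -23.8] rot [ 5.7  0.  -0. ] [493.1 -52.5  41.8]
0.2 shift [ -0.    3.3 -47.4] rot [11.5  0.  -0. ] [496.  -52.8  65.4]
0.3 shift [ -0.    8.4 -70.6] rot [17.2  0.  -0. ] [501.2 -53.2  88.6]
0.375 shift [ -0.   13.8 -87.6] rot [21.5  0.  -0. ] [506.6 -53.6 105.6]
```

servo_tool(increments=[[0,0,0,-0.0048,1.15,0,0],[0,0,0,-0.012,2.9,0,0],[0,0,0.0002,-0.019,4.6,0,0],[0,0,0.0006,-0.0262,6.3,0,0],[0,0,0.0013,-0.0333,8,0,0],[0,0,0.0022,-0.0404,9.7,0,0],[0,0,0.0033,-0.0474,11.5,0,0],[0,0,0.0046,-0.0544,13.2,0,0],[0,0,0.006,-0.0613,14.9,0,0],[0,0,0.0072,-0.066,16,0,0],[0,0,0.0084,-0.0706,17.2,0,0],[0,0,0.0084,-0.0706,17.2,0,0]])

```text
clock: 23.32
position: [501.0, -53.2, 87.9]
ee_rot: [0.726, 0.671, -0.103, -0.111]
contact_force: [-4.5, 0.3, -1.5]
gripper_width: 9.7
grasp_force: 58.9
```

```bash
cat > m.py <<'E'
from h import *
import sys
s,im=wrist(); save(im,sys.argv[1]); print(s["clock"],s["position"],s["gripper_width"],s["contact_force"],np.round(s["joints"],2))
z=R.from_quat(s["ee_rot"]).apply([0,0,1]); print("tilt",np.arccos(-z[2]))
print("w green",blobs(im,"green",amin=50),"orange",blobs(im,"orange",amin=50))
for c in("scene","top"):
    im=arm.get_image(c); save(im,sys.argv[1]+c)
    print(c,"green",blobs(im,"green",amin=4),"orange",blobs(im,"orange",amin=20))
    for k in("pointer","index_mark"): print(k,[(round(d["p"],2),np.round(d["centre"],1)) for d in arm.spot_point(c,k)[:1]])
for k in("pointer","index_mark"): print("w",k,[(round(d["p"],2),np.round(d["centre"],1)) for d in arm.spot_point("wrist",k)[:2]])
E
python3 m.py w8; python3 -c "
import cv2,numpy as np
a=cv2.imread('pics/w8.png')[0:300,170:570];b=cv2.imread('pics/w8scene.png')[120:270,240:440]
cv2.imwrite('pics/c8.png',np.hstack([a,cv2.resize(b,(400,300),interpolation=2)]))"
```

```text
23.325 [500.99029314 -53.17040618  87.88592046] 9.700568493010204 [-4.53964156  0.3473548  -1.53730196] [ 0.17  0.48 -0.24 -0.08 -1.14  2.94]
tilt 0.303741067315674
w green [] orange []
scene green [([450, 88, 2, 3, 5], array([450.6,  89.2])), ([442, 91, 7, 5, 12], array([445.3,  93. ])), ([334, 180, 6, 5, 16], array([336.4, 182.2]))] orange [([335, 173, 11, 14, 84], array([340.6, 179. ]))]
pointer [(0.69, array([340.5, 175.9]))]
index_mark [(0.41, array([337.1, 175.8]))]
top green [] orange [([241, 241, 9, 16, 106], array([245.1, 248.9]))]
pointer [(0.91, array([243. , 257.5]))]
index_mark [(0.63, array([242.1, 252.8]))]
w pointer []
w index_mark [(0.17, array([518. , 360.7]))]
```

View pics/c8.png

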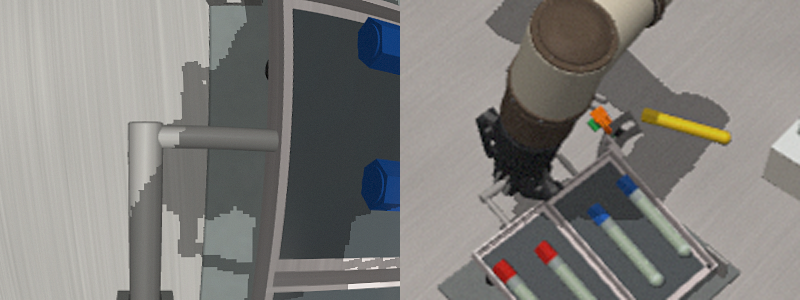

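The wrist view is now too close: it shows only the handle stay and the caps. I'll draw the model arc (pointer plane, ticks in θ) over the earlier wrist views and the fixed views to pin down the index angle.

```bash
python3 - <<'E'
from h import *
p=[636.4,-45.5,-.08]
def W(P): c,q=np.cos(p[2]),np.sin(p[2]); return (p[0]+c*P[0]-q*P[1],p[1]+q*P[0]+c*P[1],P[2])
TH=[0,.3,.35,.4,.45,.5]
P=[W((95-236*np.cos(t),130,25+236*np.sin(t))) for t in TH]
wi=arm.get_image("wrist")
def wp(pos,q):
    T=np.eye(4);T[:3,:3]=R.from_quat(q).as_matrix();T[:3,3]=pos;T=np.linalg.inv(T@np.array(wi["hand_eye"]))
    c=np.array(P)@T[:3,:3].T+T[:3,3]; r=np.hypot(c[:,0],c[:,1]); a=np.arctan2(r,c[:,2])
    return np.c_[wi["cx"]+wi["fx"]*a*c[:,0]/r, wi["cy"]+wi["fy"]*a*c[:,1]/r]
S=[("w3",wp([640.232,-87.527,117.255],[.99924,-.03903,-.001,0])),("w5",wp([648.187,-4.047,153.013],[.99923,-.03918,.004,-.001]))]
sc=arm.get_image("scene"); S+=[("scene0",proj(sc,P)),("w8scene",proj(sc,P))]
out=[]
for n,q in S:
    im=cv2.imread(f"pics/{n}.png"); c=q[1:].mean(0); hw,hh=(60,45) if n[0]=="w" and n!="w8scene" else (24,18)
    x0=int(np.clip(c[0]-hw,0,640-2*hw));y0=int(np.clip(c[1]-hh,0,480-2*hh)); k=400/(2*hw)
    a=cv2.resize(im[y0:y0+2*hh,x0:x0+2*hw],(400,300),interpolation=cv2.INTER_CUBIC)
    for t,u in zip(TH,q):
        v=tuple(int(i) for i in((u[0]-x0+.5)*k,(u[1]-y0+.5)*k)); cv2.circle(a,v,3,(255,0,255),-1); cv2.putText(a,str(t),(v[0]+5,v[1]),0,.4,(0,0,0),1)
    out.append(a); print(n,x0,y0,k,q.round(1).tolist())
cv2.imwrite("pics/arc.png",np.vstack([np.hstack(out[:2]),np.hstack(out[2:])]))
E
```

```text
w3 20 390 3.3333333333333335 [[130.6, 388.7], [96.0, 433.3], [88.6, 440.0], [80.8, 446.3], [72.3, 452.3], [63.3, 457.9]]
w5 135 387 3.3333333333333335 [[223.2, 376.1], [204.2, 419.7], [200.1, 426.4], [195.6, 432.9], [190.7, 439.1], [185.4, 445.0]]
scene0 314 157 8.333333333333334 [[331.9, 194.1], [336.0, 179.1], [337.3, 177.0], [338.7, 175.1], [340.4, 173.3], [342.2, 171.7]]
w8scene 314 157 8.333333333333334 [[331.9, 194.1], [336.0, 179.1], [337.3, 177.0], [338.7, 175.1], [340.4, 173.3], [342.2, 171.7]]
```

View pics/arc.png

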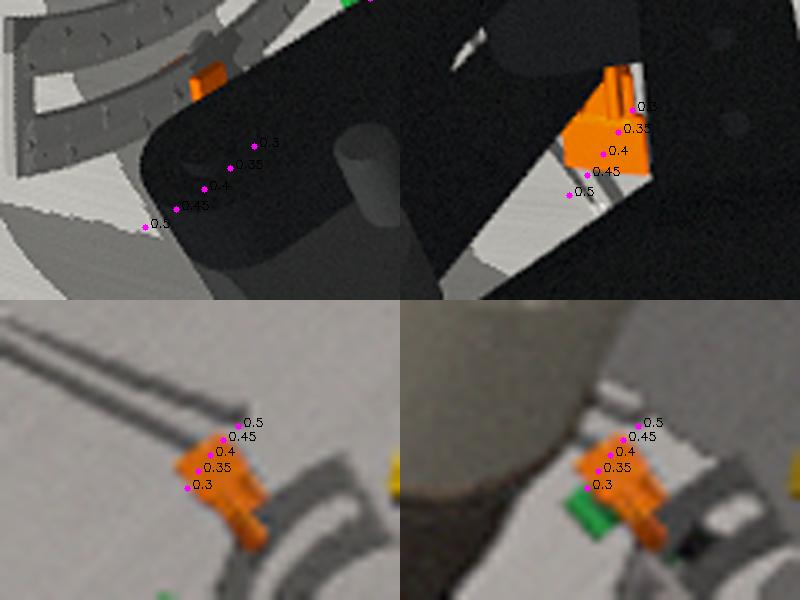

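All views agree on an index angle of about 0.38 rad: top 0.377, scene 0.375, wrist 0.386. The tray is at about 0.298 now, so I'll raise it the last 0.083 rad.

servo_tool(increments=[[0,0,0,-0.003,0.75,0,0],[0,0,0,-0.008,1.9,0,0],[0,0,0.0001,-0.013,3.1,0,0],[0,0,0.0002,-0.017,4.1,0,0],[0,0,0.0002,-0.0198,4.75,0,0],[0,0,0.0002,-0.0198,4.75,0,0],[0,0,0.0002,-0.0198,4.75,0,0],[0,0,0.0002,-0.0198,4.75,0,0],[0,0,0.0002,-0.0198,4.75,0,0]])

```text
clock: 25.0
position: [507.1, -53.7, 106.9]
ee_rot: [0.721, 0.666, -0.13, -0.141]
contact_force: [-6.1, 0.2, -0.7]
gripper_width: 9.9
grasp_force: 59.0
```

```bash
python3 m.py w9; python3 - <<'E'
from h import *
s=arm.read_state(); q=np.radians(-4.58); h=np.array([636.4+95*np.cos(q),-45.5+95*np.sin(q)]); e=np.array([np.cos(q),np.sin(q)])
f=lambda p: np.arctan2(p[2]-25,-(p[:2]-h)@e)
print("angle",f(np.array(s["position"]))-f(np.array([492.64,-52.49,18.0])))
# handle end pixel check / rms: tray-front caps in scene
im=arm.get_image("scene"); print([b for b in blobs(im,"blue") if b[1][0]<380 and b[1][1]<260])
E
```

```text
25.0 [507.14440399 -53.66658849 106.94892457] 9.875341502970013 [-6.134885    0.20268279 -0.69797825] [ 0.16  0.51 -0.15 -0.09 -1.29  2.95]
tilt 0.38639241421191406
w green [] orange []
scene green [([441, 88, 11, 10, 19], array([445.8,  92.6]))] orange [([340, 178, 6, 9, 24], array([342.8, 182.1]))]
pointer [(0.65, array([214.8, 383. ]))]
index_mark [(0.66, array([210.9, 386.4]))]
top green [([246, 248, 4, 7, 20], array([247.7, 251.2]))] orange [([244, 240, 6, 8, 24], array([246.8, 244.2]))]
pointer [(0.92, array([243.8, 252.1]))]
index_mark [(0.55, array([241.8, 254. ]))]
w pointer [(0.16, array([562.7,  46.9]))]
w index_mark [(0.48, array([561.1,  45.5]))]
angle 0.3810938412329098
[([350, 206, 11, 11, 68], array([354.7, 210.7])), ([336, 220, 10, 11, 69], array([340.2, 225. ])), ([213, 230, 4, 4, 11], array([214.2, 231.2])), ([200, 241, 4, 4, 13], array([201.6, 242.6]))]
```

```bash
python3 - <<'E'
import cv2,numpy as np
def ch(n,x0,x1,y0,y1):
    h=cv2.cvtColor(cv2.imread(f"pics/{n}.png"),cv2.COLOR_BGR2HSV)[y0:y1,x0:x1].astype(int)
    return ["".join('O' if 5<=p[0]<=20 and p[1]>120 else 'G' if 45<=p[0]<=85 and p[1]>70 else '#' if p[2]<45 else '.' for p in r) for r in h]
for a,b,c,box in(("top0","w8top","w9top",(232,258,236,268)),("scene0","w8scene","w9scene",(324,350,168,202))):
    print(a,box)
    for i,(x,y,z) in enumerate(zip(ch(a,*box),ch(b,*box),ch(c,*box))): print(box[2]+i,x,y,z)
E
```

```text
top0 (232, 258, 236, 268)
236 .......................... ..........#######......... ..........................
237 ...............##......... ..........#######......... ..........................
238 .......................... ..........#######......... ..........................
239 .......................... ..........O####........... ..........................
240 ...............OO..#...... ..........OO.#.OO......... ...............OO.........
241 ..........OO...OOO##...... ..........OO.#.OO......... ...............OO.........
242 ..........OOO.OOOO........ ..........OOO#OOO...#..... ..............OOO.........
243 ..........OOO.OOOO#....... ..........OOO.OOO...##.... ..............OOOO........
244 ..........OOOOOOOO#....... ..........OOOOOOO...#..#.. .............OOOOO#.......
245 .........OOOOOOOOO........ .........OOOOOOOOO........ ............OOOOOO........
246 .........OOOOOOOOO........ .........OOOOOOOOO........ ............OOOOOO........
247 .........OOOOOOOO......... .........OOOOOOOO......... .............OOO..........
248 ........OOOOOOOOO......... ..........OOOOOOO......
[... 3863 characters left out ...]
....................
194 .......GGGGGG............. .......................... O.........................
195 ......GGGGGGGG............ .......................... ..........................
196 ......GGGGGGGGG....#...... .......................... ..........................
197 .......GGGGGGGG....#...... .......................... ..........................
198 ........GGGG......##...... .......................... ..........................
199 .........G........G#...... .......................... ..........................
200 ..................G.....#. .......................... ..........................
201 ........................## .......................... ..........................
```

```bash
python3 - <<'E'
from h import *
from scipy.optimize import least_squares
I={c:arm.get_image(c) for c in("top","scene")}; wi=arm.get_image("wrist"); HE=np.array(wi["hand_eye"])
def wray(pos,q,px):
    T=np.eye(4);T[:3,:3]=R.from_quat(q).as_matrix();T[:3,3]=pos; T=T@HE
    wi["T"]=T; a=w_at_z(wi,px,0); o=T[:3,3]; return o,a-o
def tri(rs):
    A=0;b=0;
    for o,d in rs: d=d/np.linalg.norm(d);M=np.eye(3)-np.outer(d,d);A=A+M;b=b+M@o
    P=np.linalg.solve(A,b); return P.round(1),[np.linalg.norm(np.cross(P-o,d/np.linalg.norm(d))).round(1) for o,d in rs]
w5=([648.187,-4.047,153.013],[.99923,-.03918,.004,-.001]); w6=([494.055,-52.399,148.386],[.73525,.67780,0,0])
q=-.08; e=np.array([np.cos(q),np.sin(q)]); h=np.array([636.4,-45.5])+95*e
def rep(n,rs):
    P,r=tri(rs); dx=-(P[:2]-h)@e; print(n,P,r,"y",((P[:2]-h)@np.array([-e[1],e[0]])).round(1),"r",np.hypot(dx,P[2]-25).round(1),"th",np.arctan2(P[2]-25,dx).round(3))
g=[ray(I["top"],(250,265.5)),ray(I["scene"],(331.5,193.9)),wray(*w6,(308,25))]
o=[ray(I["top"],(243.5,256.7)),ray(I["scene"],(337.4,174.9)),wray(*w5,(197.1,438.6))]
rep("green",g);rep("green2",g[:2]);rep("orange",o);rep("orange2",o[:2])
E
```

```text
green [502.4  96.6  21.2] [np.float64(0.8), np.float64(1.2), np.float64(1.1)] y 130.9 r 240.0 th -0.016
green2 [503.1  96.4  22.1] [np.float64(0.8), np.float64(0.8)] y 130.8 r 239.2 th -0.012
orange [516.8  95.9 113.3] [np.float64(1.2), np.float64(2.8), np.float64(1.9)] y 131.4 r 242.2 th 0.373
orange2 [516.7  97.6 108. ] [np.float64(1.0), np.float64(1.0)] y 133.1 r 240.5 th 0.352
```

The triangulated outer-edge difference between clip and pointer is 0.364–0.389 rad, so I'll trim slightly to about 0.376.

servo_tool(increments=[[0,0,0,0.001,-0.25,0,0],[0,0,0,0.0018,-0.45,0,0],[0,0,0,0.0018,-0.45,0,0],[0,0,0,0.0018,-0.45,0,0],[0,0,0,0.0018,-0.45,0,0],[0,0,0,0.0018,-0.45,0,0],[0,0,0,0.0018,-0.45,0,0],[0,0,0,0.0018,-0.45,0,0]])

```text
clock: 26.65
position: [506.5, -53.6, 105.3]
ee_rot: [0.721, 0.667, -0.128, -0.138]
contact_force: [-5.4, 0.2, -0.9]
gripper_width: 9.5
grasp_force: 59.0
```

```bash
python3 - <<'E'
from h import *
s=arm.read_state(); print(s["clock"],s["position"],s["gripper_width"],s["grasp_force"],s["contact_force"],np.abs(s["joint_vel"]).max())
im=arm.get_image("top")
for c in("red","blue"): print(c,[(b[0],b[1]) for b in blobs(im,c) if 200<b[1][1]<260])
for k in("pointer","index_mark"): print(k,[(round(d["p"],2),np.round(d["centre"],1)) for d in arm.spot_point("top",k)[:1]])
r=arm.job_done(); print(r)
E
```

```text
26.65 [506.53903096 -53.63751077 105.26785443] 9.517917371689345 58.95730018615723 [-5.43429073  0.16164665 -0.88048816] 0.0011302514026806795
red [([357, 215, 9, 13, 89], array([361.5, 220.6]))]
blue [([291, 206, 5, 8, 24], array([292.9, 208.9])), ([262, 208, 6, 6, 18], array([264.9, 210.6]))]
pointer [(0.74, array([290.6, 209. ]))]
index_mark [(0.51, array([242.6, 253.1]))]
the job is handed in; nothing more can be done
None
```

I handed the job in at 26.7 s (no verdict came back): both tubes are in their colour's bay with caps towards the handle, and the gripper holds the tray by its handle at about 0.375 rad; I put the clip at 0.364–0.389 rad, but the arm hid the pointer from the cameras, so I could not check the final match by sight.

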